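# Fill the shadow tray with the parts for one prosthetic leg

## Robot

A 6-joint arm with a two-finger parallel gripper is mounted at the origin on the work surface. World frame = base frame: x ahead of the robot, y to its left, z up, the work surface at z = 0. Lengths are in m, angles in rad, forces in N, time in s.
With the tool pointing down it reaches from about 0.25 to 0.775 m from the base axis. Payload 8.9 kg.
Tool frame: the origin (TCP) lies midway between the tips of the shut fingers; the grasp point (between the pads) lies 19 mm behind it (bot.tcp_to_grasp is the distance from the TCP to the grasp point, in m); z points along the fingers, y is the line along which they close (so a half turn about z gives the same grasp; the last joint's range is limited). The gripper opens to 85 mm and grips with 20 to 120 N. Pads are 22 mm wide; open, the fingers measure 114 mm over their backs; the gripper's body (76 mm by 85 mm) begins 54 mm behind the grasp point. The pads swing forward as they close: fully open they stand 13 mm farther back than shut.
Start: joints at [0.977, 0.291, -0.153, 1.127, 0, 1.431], TCP at [0.231, 0.472, 0.231] pointing down, gripper open.
Joint ranges: [-2.52, 2.52], [-0.91, 1.74], [-1.3, 1.37], [-1.96, 2.02], [-1.52, 1.47], [-3.14, 3.14]. Speed limits (rad/s): [2.22, 2.22, 2.79, 3.14, 3.14, 3.14].

## Interface

Orientations are given as a 3x3 rotation matrix whose columns are the frame's x, y, z axes.
In Python, from rig import bot, optics gives the robot as it stands. The module is installed in compiled form; this text tells all that it offers.
- The arm moves only by the tool play_rows, never from a script. Its argument "targets" is a list of rows, each an object with "xyz": the shift along the world's x, y, z each as a share of 0.4 m, from -1 to 1, a list of three; "twist": the turn, a rotation vector about the world's x, y, z each as a share of pi/2 rad, from -1 to 1, a list of three. A call has 1 to 20 rows; each row shifts and turns the commanded pose from where the row before left it; what a row does not reach is not made up. A row lasts 1/10 s, in which the tool goes at most 50 mm and 8.59 degrees, less where a joint would pass 70% of its speed; a pose out of reach is approached as far as the arm can. A call with a number of a shift or a turn outside -1 to 1 is refused whole. A call with a gripper value outside its range is refused whole. "jaw" is the gripper command: -1 is fully open, 1 is shut, values between are in proportion, set as the call begins (left out, the last holds). The fingers move at their own pace and stop on an object; the grip force is fixed at half the most. Time passes only in rows, so rows that do not move let the fingers close. It gives the time, the measured TCP pose, the force, the opening and the grip force at its end, in the units of the state.
- bot.state(): the state, without advancing time (a new reading comes with each control period).
- optics.read_camera(name): name is "scene" or "top"; returns a dict with "pixels" (384x512x3 uint8, red, green, blue), "fx", "fy", "cx", "cy" (pixels), "k1" (the pictures are not rectified: a ray, as slopes to the right and down, at radius r is drawn at 1 + k1 r^2 times it, then the intrinsics apply), "R" (3x3) and "t" (3): a world point X has camera coordinates R X + t. Camera axes: x right, y down, z forward; pixel columns grow to the right and rows downward; lengths in m; the calibration is good to about 2 mm. A picture is of the moment at which its call begins. There is no depth.
- bot.hand_in(): hands the job in; it is judged then, once.
The state is a dict: "clock": time; "joint_pos": joint angles; "joint_velocities": joint speeds; "joint_efforts": joint torques, N m; "position": TCP position; "tool_rot": TCP orientation; "wrist_force": force on the tool from outside, world axes, zero at the start; "wrist_torque": the same for the moment, N m; "opening": finger opening in m; "grip_force": force on a finger pad.
Only numpy, scipy, OpenCV 4.12 (cv2) and the standard library are available. Lean on these libraries where they do the work, as an engineer would, in place of code of your own. Each camera call takes 0.05 s, during which the arm holds its last target. There are 200 camera calls.

## Task

Make up the kit for the next artificial leg: lay the black tube with its clamp, the blue-handled driver, the square adapter and the round adapter in the foam tray, each lying flat on the bottom of the pocket cut to its own shape. The silver tube and the red-handled driver belong to another job: leave them where they are. Let go of everything at the end.

Things in the scene. Friction and masses are not known exactly. Their poses are not given: they have to be found in the camera images.
- black_tube_centre (a point): WANTED: black leg tube with clamp: tube 34 mm diameter, lying, with steel clamp block (30 long, 54 wide, 34 mm high) on one end; 112 mm long over all. Point: on the tube's axis, 17 mm above its underside, bare tube here (34 mm across y). x along the tube to the clamp: bare end at x = -56, clamp from x = +26 to +56 mm; z up. About 0.16 kg
- blue_driver_centre (a point): WANTED: stubby hex driver, thick blue handle (70 long, 28 wide across y, 32 mm high, black grip strips) and steel shank (8 mm thick, 45 mm long), lying. Point: middle of the handle, 16 mm above its underside. x towards the shank tip: handle x = -35 to +35, tip at +80 mm; z up. About 0.09 kg
- square_adapter_centre (a point): WANTED: square metal adapter: plate 48 x 48, 10 mm thick, with an upright square boss 28 x 28 mm, sides parallel to the plate's, reaching 34 mm above its underside (thin 39 mm collar round the boss's foot, looks only). Point: on its axis, 17 mm above its underside; x, y along its sides, z up. About 0.14 kg
- round_adapter_centre (a point): WANTED: round metal adapter: disc 52 mm diameter, 12 mm thick, with an upright round boss 36 mm diameter, dark dot on top, reaching 34 mm above its underside. Point: on its axis, 17 mm above its underside; z up. About 0.15 kg
- silver_tube_centre (a point): LOOK-ALIKE, leave alone: as the black tube, but silver: tube 34 mm diameter, lying, with steel clamp block (30 long, 54 wide, 34 mm high) on one end; 112 mm long over all. Point: on the tube's axis, 17 mm above its underside, bare tube here (34 mm across y). x along the tube to the clamp: bare end at x = -56, clamp from x = +26 to +56 mm; z up. About 0.16 kg
- red_driver_centre (a point): LOOK-ALIKE, leave alone: as the blue driver, but red: handle (70 long, 28 wide across y, 32 mm high, black grip strips) and steel shank (8 mm thick, 45 mm long), lying. Point: middle of the handle, 16 mm above its underside. x towards the shank tip: handle x = -35 to +35, tip at +80 mm; z up. About 0.09 kg
- tube_seat (a point): T-shaped pocket for the black tube: slot 48 mm wide, x = -63 to +19, wider end for the clamp, 68 mm, x = +19 to +63 mm; fits one way only. Point: where the tube's point lies when seated, 17 mm above the pocket bottom; x towards the clamp end, as the tube's x; z up. Pocket 10 mm deep in a black foam insert (140 x 100 mm), one of four filling the blue tray; they swap places
- driver_seat (a point): Pocket for the blue driver: bay for the handle 85 x 42 mm (x = -42.5 to +42.5), then slot for the shank 22 mm wide to x = +86.5 mm; fits one way only. Point: where the driver's point lies when seated, 16 mm above the pocket bottom; x towards the shank end, as the driver's x; z up. All pockets: yellow bottom 8 mm above the bench, foam top and tray rim 18 mm above it
- square_seat (a point): Square pocket, 62 x 62 mm, for the square adapter, lying square in it, any quarter turn. Point: where the adapter's point lies when seated, 17 mm above the pocket bottom, in the middle of the insert; x, y along the pocket's sides, z up. Inserts lie side by side 2 x 2, centres 142 mm apart along x and 103 mm across. 10 mm deep, yellow bottom, as the others
- round_seat (a point): Round pocket, 66 mm diameter, 10 mm deep with yellow bottom, for the round adapter, turned any way. Point: where the adapter's point lies when seated, 17 mm above the pocket bottom, in the middle of its foam insert; z up. Tray and inserts are fixed to the bench, but shift and turn from start to start
There are look-alikes about, which are no part of the job. Leave any turquoise or yellow look-alike of the part that bears square_adapter_centre alone.

How it is judged:
By the outcome, as a careful person would: the job done as asked, in the order asked, and still so for the second after the job is handed in, with the robot touching nothing.
It also fails if it takes over 128 s, if anything falls off the work surface, if the arm or the gripper's body presses on something with over 40 N, if the wrist force passes 120 N, or if a joint passes its speed limit or range.

## Working session

There is one attempt and no reset: what is moved stays moved. The work goes in short steps, Python scripts to look and compute and a tool call to move; the robot and the scene stay as the last step left them, time stands still between calls to the robot, and variables do not carry over. Pictures are saved under pics/ and viewed, at most 14 in all, crops included, and the job is handed in when it is done.

Besides the shell and the picture viewer there is one more tool, called after "Emit:" in YAML: its name, and indented under it one key for each argument. play_rows: Moves the arm, as the interface text tells. Shift numbers are shares of 0.4 m and turn numbers shares of pi/2 rad, none past 1 either way. Its arguments: {"type":"object","properties":{"targets":{"type":"array"},"jaw":{"type":"number"}},"required":["targets"]}

```bash
mkdir -p pics
python3 - <<'E'
from rig import bot, optics
import cv2,numpy as np,pickle
for n in("top","scene"):
    c=optics.read_camera(n); pickle.dump(c,open(n+"0.pkl","wb"))
    cv2.imwrite(f"pics/{n}0.png",cv2.resize(c["pixels"][:,:,::-1],(768,576),interpolation=cv2.INTER_CUBIC))
    print(n,{k:np.round(v,4).tolist() for k,v in c.items() if k!="pixels"})
print(bot.state(), bot.tcp_to_grasp)
E
```

```text
top {'fx': 362.98, 'fy': 362.98, 'cx': 250.1364, 'cy': 190.5958, 'k1': 0.0013, 'R': [[0.012, -0.9999, 0.0038], [-0.9942, -0.0123, -0.1066], [0.1066, -0.0025, -0.9943]], 't': [-0.0014, 0.5245, 0.8952]}
scene {'fx': 353.1479, 'fy': 353.1479, 'cx': 259.1147, 'cy': 189.5584, 'k1': 0.0142, 'R': [[-0.6034, 0.7974, 0.0068], [0.6852, 0.5229, -0.507], [-0.4078, -0.3013, -0.8619]], 't': [0.3117, -0.3224, 1.1396]}
{'clock': 0.1, 'joint_pos': array([ 9.76728714e-01,  2.91228187e-01, -1.54055265e-01,  1.12668698e+00,
        1.20918097e-05,  1.43152531e+00]), 'joint_velocities': array([-0.00035919, -0.00091631,  0.00154633, -0.00124166,  0.00012242,
       -0.00015487]), 'joint_efforts': array([ 2.74834507e-03, -5.37978888e+01,  3.31918466e+01,  9.37660981e-03,
       -2.44974575e-05,  3.99434350e-05]), 'position': array([0.23038056, 0.47131752, 0.23078588]), 'tool_rot': array([[-8.98350335e-01,  4.39279216e-01, -6.67206456e-04],
       [ 4.39279688e-01,  8.98349833e-01, -9.66173913e-04],
       [ 1.74964689e-04, -1.16105290e-03, -9.99999311e-01]]), 'wrist_force': array([ 0.7468483 ,  0.4516853 , -0.15661283]), 'wrist_torque': array([ 0.01238521, -0.02316152,  0.04968858]), 'grip_force': 0.0, 'opening': 0.08529664736656672} 0.0187
```

View pics/top0.png

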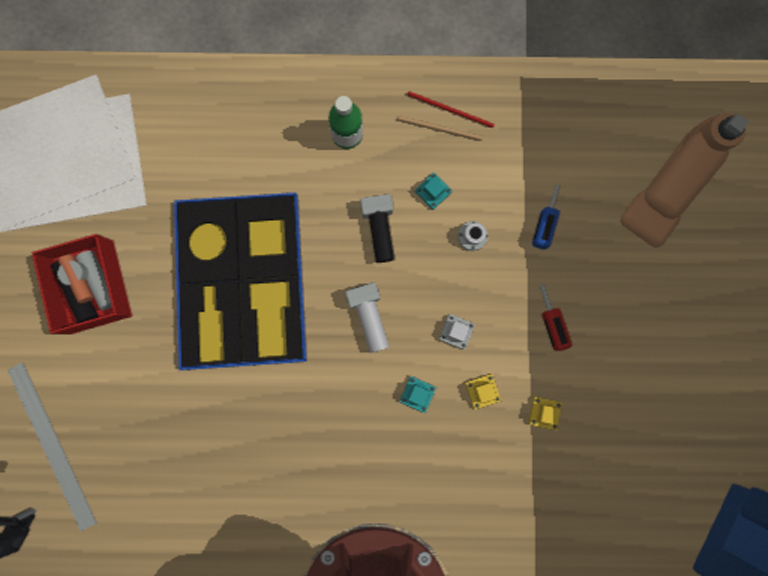

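View pics/scene0.png

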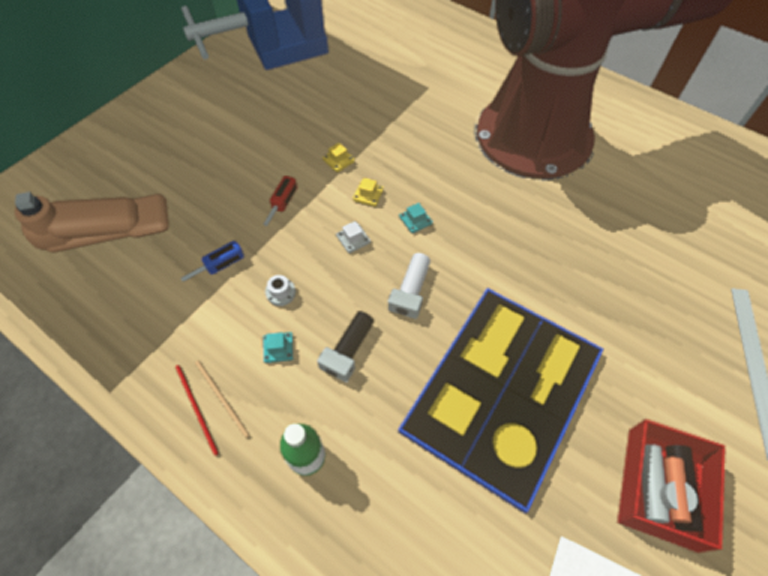

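The first two pictures show these, with top-picture pixels at 1.5x:
- **Tube candidates:** black (378,228) and silver (368,318).
- **Driver candidates:** blue (546,228) and red (556,325).
- **Square adapter candidates:** grey metal (457,331), turquoise (433,191) and (418,394), yellow (482,391) and (545,413).
- **Round adapter:** (473,235) is the only one. The green bottle (345,120) is not a match.
- **Tray:** around (240,280), with the round pocket (208,241), square (267,238), driver (210,325, shank up) and T (270,318, clamp up).

By the description I choose the black tube, the blue driver, the grey square and the round adapter at (473,235). I'll check these in one close crop.

```bash
cat > h.py <<'E'
import numpy as np,cv2,pickle
def und(c,uv):
    K=np.array([[c["fx"],0,c["cx"]],[0,c["fy"],c["cy"]],[0,0,1.]])
    return cv2.undistortPoints(np.float64(uv).reshape(-1,1,2),K,np.array([c["k1"],0,0,0.]))[:,0]
def cast(c,uv,z):
    R=np.array(c["R"]);t=np.array(c["t"]); C=-R.T@t
    p=und(c,uv); d=np.c_[p,np.ones(len(p))]@R
    return C+d*((z-C[2])/d[:,2])[:,None]
def tri(c1,p1,c2,p2):
    P=[np.c_[np.array(c["R"]),np.array(c["t"])] for c in(c1,c2)]
    X=cv2.triangulatePoints(P[0],P[1],und(c1,p1).T,und(c2,p2).T); return (X[:3]/X[3]).T
def big(m,roi=None):
    m=m.astype(np.uint8)
    if roi: k=np.zeros_like(m);x0,x1,y0,y1=roi;k[y0:y1,x0:x1]=1;m=m*k
    return sorted(cv2.findContours(m,cv2.RETR_EXTERNAL,cv2.CHAIN_APPROX_NONE)[0],key=cv2.contourArea)[::-1]
E
python3 - <<'E'
from h import *
c=pickle.load(open("top0.pkl","rb")); im=c["pixels"]
cv2.imwrite("pics/crop1.png",cv2.resize(im[115:290,225:400,::-1],(595,595),interpolation=cv2.INTER_CUBIC))
hsv=cv2.cvtColor(im,cv2.COLOR_RGB2HSV);H,S,V=cv2.split(hsv)
y=(H>15)&(H<35)&(S>150)&(V>100)
tray=big((H>105)&(H<130)&(S>120),(100,215,115,255))[0]
r=cv2.minAreaRect(tray);b=cast(c,cv2.boxPoints(r),.018)
print("tray",b.round(4).tolist(),b.mean(0).round(4),np.linalg.norm(b-np.roll(b,1,0),axis=1).round(4))
for k in big(y,(115,200,130,245))[:4]:
    for z in(.008,.018):
        w=cast(c,k.reshape(-1,2),z)[:,:2]; q=cv2.minAreaRect((w*1000).astype(np.float32)); m=w.mean(0)
        print("pocket",z,np.round(q[0],1),np.round(q[1],1),round(q[2],1))
for n,roi in(("blue",(350,378,120,170)),):
    k=big((H>105)&(H<130)&(S>120),roi)[0];print(n,cv2.minAreaRect(k))
E
```

```text
tray [[0.6729, 0.3648, 0.018], [0.6879, 0.1449, 0.018], [0.3943, 0.1214, 0.018], [0.3805, 0.3342, 0.018]] [0.5339 0.2413 0.018 ] [0.294  0.2204 0.2946 0.2132]
pocket 0.008 [467.9 185.5] [125.4  64.7] 4.6
pocket 0.018 [467.5 183.6] [124.  64.] 4.6
pocket 0.008 [459.2 288. ] [126.6  36. ] 2.7
pocket 0.018 [458.8 285. ] [125.2  35.6] 2.7
pocket 0.008 [609.9 197.1] [60.1 58.9] 4.5
pocket 0.018 [607.9 195.1] [59.5 58.3] 4.5
pocket 0.008 [601.7 300.2] [58.7 62.5] 47.0
pocket 0.018 [599.8 297.1] [58.1 61.9] 47.0
blue ((363.5917663574219, 151.52752685546875), (11.015003204345703, 27.298051834106445), 16.699243545532227)
```

View pics/crop1.png

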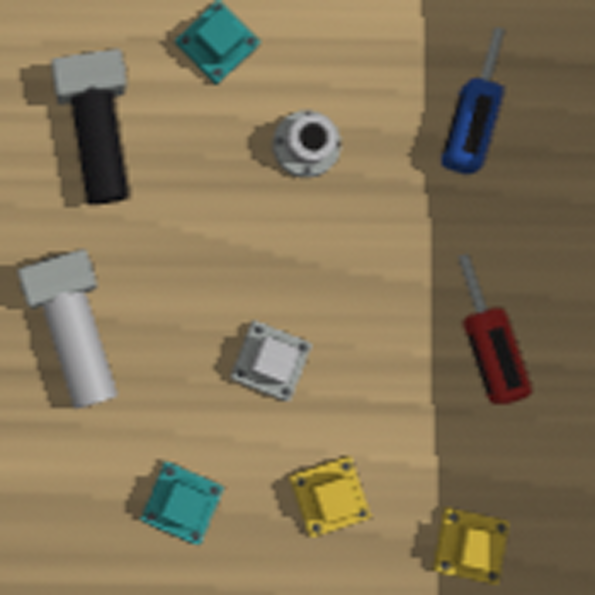

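The crop (3.4x) confirms the choice:
- Black tube: clamp at (90,75), bare end at (108,195).
- Blue driver: handle at (473,125), shank pointing up.
- Grey square adapter: (270,360).
- Round adapter with its dark dot: (313,136).

Next I'll measure them.

Run:
```python
from h import *
c=pickle.load(open("top0.pkl","rb"));s=pickle.load(open("scene0.pkl","rb"))
print("cam",(-np.array(c["R"]).T@np.array(c["t"])).round(3))
def HSV(c): return cv2.split(cv2.cvtColor(c["pixels"],cv2.COLOR_RGB2HSV))
def rep(n,c,m,roi,zs):
    k=big(m,roi)[0]
    for z in zs:
        w=cast(c,k.reshape(-1,2),z)[:,:2]; q=cv2.minAreaRect((w*1000).astype(np.float32))
        f=cv2.fillPoly(np.zeros(m.shape,np.uint8),[k],1); ce=cast(c,np.argwhere(f)[:,::-1].mean(0),z)[0,:2]
        print(n,z,"rect",np.round(q[0],1),np.round(q[1],1),round(q[2],1),"centroid",(ce*1000).round(1))
H,S,V=HSV(c); h,sa,v=HSV(s)
rep("tubedark",c,V<50,(236,270,136,180),(.017,.02))
rep("blue",c,(H>105)&(H<130)&(S>120),(350,378,120,172),(.016,.022))
rep("dot",c,V<70,(308,328,145,165),(.034,))
grey=(S<40)&(V>85)
rep("square",c,grey,(290,322,205,240),(.005,.010))
rep("clamp",c,grey,(238,265,125,150),(.034,.025))
sh=(S<75)&(V>60); 
print([ (cv2.contourArea(k),k.reshape(-1,2).min(0),k.reshape(-1,2).max(0)) for k in big(sh,(362,376,118,141))[:3]])
# scene view
rep("s dot",s,v<70,(175,200,180,205),(.034,))
rep("s tubedark",s,v<50,(215,255,200,245),(.017,.02))
rep("s blue",s,(h>105)&(h<130)&(sa>120),(130,165,155,185),(.016,.022))
```

```text
cam [0.426 0.007 0.946]
tubedark 0.017 rect [612.5  -2.8] [88. 33.] 7.5 centroid [611.7  -3.2]
tubedark 0.02 rect [611.9  -2.8] [87.8 32.9] 7.5 centroid [611.1  -3.2]
blue 0.016 rect [ 632.1 -289.9] [28.5 73. ] 72.6 centroid [ 631.7 -289.6]
blue 0.022 rect [ 630.8 -288. ] [28.3 72.5] 72.6 centroid [ 630.4 -287.7]
dot 0.034 rect [ 618.1 -164.1] [16.2 18.5] 45.6 centroid [ 618.1 -163.8]
square 0.005 rect [ 450.1 -135.5] [48.6 48.1] 68.8 centroid [ 450.4 -136.6]
square 0.01 rect [ 450.  -134.8] [48.3 47.9] 68.8 centroid [ 450.2 -135.8]
clamp 0.034 rect [665.5   5.5] [29.1 54.2] 8.5 centroid [665.4   5.5]
clamp 0.025 rect [667.8   5.5] [29.4 54.7] 8.5 centroid [667.8   5.5]
[(44.0, array([365, 123], dtype=int32), array([373, 138], dtype=int32)), (0.5, array([362, 138], dtype=int32), array([363, 139], dtype=int32)), (0.0, array([371, 139], dtype=int32), array([371, 139], dtype=int32))]
s dot 0.034 rect [ 617.3 -164.5] [12.4 11.1] 81.3 centroid [ 617.6 -164.3]Traceback (most recent call last):
  File "<stdin>", line 22, in <module>
  File "<stdin>", line 6, in rep
IndexError: list index out of range
```

Emit:
play_rows:
  targets:
    - {"xyz":[0.062,-0.074,-0.013],"twist":[0,0,0.024]}
    - {"xyz":[0.062,-0.074,-0.013],"twist":[0,0,0.024]}
    - {"xyz":[0.062,-0.074,-0.013],"twist":[0,0,0.024]}
    - {"xyz":[0.062,-0.074,-0.013],"twist":[0,0,0.024]}
    - {"xyz":[0.062,-0.074,-0.013],"twist":[0,0,0.024]}
    - {"xyz":[0.062,-0.074,-0.013],"twist":[0,0,0.024]}
    - {"xyz":[0.062,-0.074,-0.013],"twist":[0,0,0.024]}
    - {"xyz":[0.062,-0.074,-0.013],"twist":[0,0,0.024]}
    - {"xyz":[0.062,-0.074,-0.013],"twist":[0,0,0.024]}
    - {"xyz":[0.062,-0.074,-0.013],"twist":[0,0,0.024]}
    - {"xyz":[0.062,-0.074,-0.013],"twist":[0,0,0.024]}
    - {"xyz":[0.062,-0.074,-0.013],"twist":[0,0,0.024]}
    - {"xyz":[0.062,-0.074,-0.013],"twist":[0,0,0.024]}
    - {"xyz":[0.062,-0.074,-0.013],"twist":[0,0,0.024]}
    - {"xyz":[0.062,-0.074,-0.013],"twist":[0,0,0.024]}
    - {"xyz":[0.062,-0.074,-0.013],"twist":[0,0,0.024]}
    - {"xyz":[0,0,0],"twist":[0,0,0]}
  jaw: -1

```text
clock: 1.8
position: [0.6294, -0.0058, 0.1466]
tool_rot: [[-0.989, -0.145, -0.0], [-0.145, 0.989, -0.001], [0.0, -0.001, -1.0]]
wrist_force: [-0.7, 0.8, -0.1]
opening: 0.0855
grip_force: 0.0
```

Emit:
play_rows:
  targets:
    - {"xyz":[-0.011,0.0135,-0.06],"twist":[0,0,0]}
    - {"xyz":[0,0,-0.06],"twist":[0,0,0]}
    - {"xyz":[0,0,-0.06],"twist":[0,0,0]}
    - {"xyz":[0,0,-0.06],"twist":[0,0,0]}
    - {"xyz":[0,0,-0.04],"twist":[0,0,0]}
    - {"xyz":[0,0,-0.03],"twist":[0,0,0]}
    - {"xyz":[0,0,-0.03],"twist":[0,0,0]}
    - {"xyz":[0,0,0],"twist":[0,0,0]}
    - {"xyz":[0,0,0],"twist":[0,0,0]}

```text
clock: 2.7
position: [0.6232, 0.0035, 0.0124]
tool_rot: [[-0.989, -0.148, 0.0], [-0.148, 0.989, -0.0], [-0.0, -0.0, -1.0]]
wrist_force: [0.2, 0.2, 0.5]
opening: 0.0856
grip_force: 0.0
```

Emit:
play_rows:
  targets:
    - {"xyz":[0,0,0],"twist":[0,0,0]}
    - {"xyz":[0,0,0],"twist":[0,0,0]}
    - {"xyz":[0,0,0],"twist":[0,0,0]}
    - {"xyz":[0,0,0],"twist":[0,0,0]}
    - {"xyz":[0,0,0],"twist":[0,0,0]}
    - {"xyz":[0,0,0],"twist":[0,0,0]}
    - {"xyz":[0,0,0],"twist":[0,0,0]}
    - {"xyz":[0,0,0],"twist":[0,0,0]}
    - {"xyz":[0,0,0],"twist":[0,0,0]}
    - {"xyz":[0,0,0],"twist":[0,0,0]}
  jaw: 1

```text
clock: 3.7
position: [0.6236, 0.0032, 0.0131]
tool_rot: [[-0.989, -0.148, 0.001], [-0.148, 0.989, -0.0], [-0.001, -0.001, -1.0]]
wrist_force: [-1.3, -0.6, 6.4]
opening: 0.0317
grip_force: 58.7
```

Emit:
play_rows:
  targets:
    - {"xyz":[0,0,0],"twist":[0,0,0]}
    - {"xyz":[0,0,0],"twist":[0,0,0]}
    - {"xyz":[0,0,0],"twist":[0,0,0]}
    - {"xyz":[0,0,0],"twist":[0,0,0]}
    - {"xyz":[0,0,-0.01],"twist":[0,0,0]}
    - {"xyz":[0,0,-0.01],"twist":[0,0,0]}
    - {"xyz":[0,0,0],"twist":[0,0,0]}
    - {"xyz":[0,0,0],"twist":[0,0,0]}
  jaw: -0.2

```text
clock: 4.5
position: [0.6228, 0.0035, 0.0038]
tool_rot: [[-0.989, -0.148, -0.001], [-0.148, 0.989, 0.0], [0.0, 0.0, -1.0]]
wrist_force: [0.3, -1.0, 1.3]
opening: 0.0513
grip_force: 0.0
```

Emit:
play_rows:
  targets:
    - {"xyz":[0,0,0],"twist":[0,0,0]}
    - {"xyz":[0,0,0],"twist":[0,0,0]}
    - {"xyz":[0,0,0],"twist":[0,0,0]}
    - {"xyz":[0,0,0],"twist":[0,0,0]}
    - {"xyz":[0,0,0],"twist":[0,0,0]}
    - {"xyz":[0,0,0],"twist":[0,0,0]}
    - {"xyz":[0,0,0],"twist":[0,0,0]}
  jaw: 1

```text
clock: 5.2
position: [0.6232, 0.0033, 0.0045]
tool_rot: [[-0.989, -0.148, 0.001], [-0.148, 0.989, -0.0], [-0.0, -0.0, -1.0]]
wrist_force: [-1.2, -0.8, 5.8]
opening: 0.0322
grip_force: 59.2
```

Emit:
play_rows:
  targets:
    - {"xyz":[0,0,0.03],"twist":[0,0,0]}
    - {"xyz":[0,0,0.05],"twist":[0,0,0]}
    - {"xyz":[0,0,0.06],"twist":[0,0,0]}
    - {"xyz":[0,0,0.06],"twist":[0,0,0]}
    - {"xyz":[0,0,0.05],"twist":[0,0,0]}
    - {"xyz":[0,0,0],"twist":[0,0,0]}

```text
clock: 5.8
position: [0.6249, 0.0033, 0.1074]
tool_rot: [[-0.989, -0.148, 0.005], [-0.148, 0.989, -0.0], [-0.005, -0.001, -1.0]]
wrist_force: [0.6, 0.7, -1.8]
opening: 0.0318
grip_force: 59.3
```

Run:
```python
from rig import bot,optics
import cv2
c=optics.read_camera("scene");cv2.imwrite("pics/s1.png",cv2.resize(c["pixels"][60:330,130:450,::-1],(768,648))[:600])
print(bot.state()["grip_force"],bot.state()["opening"])
```

```text
59.25510227680206 0.03215542089545856
```

View pics/s1.png

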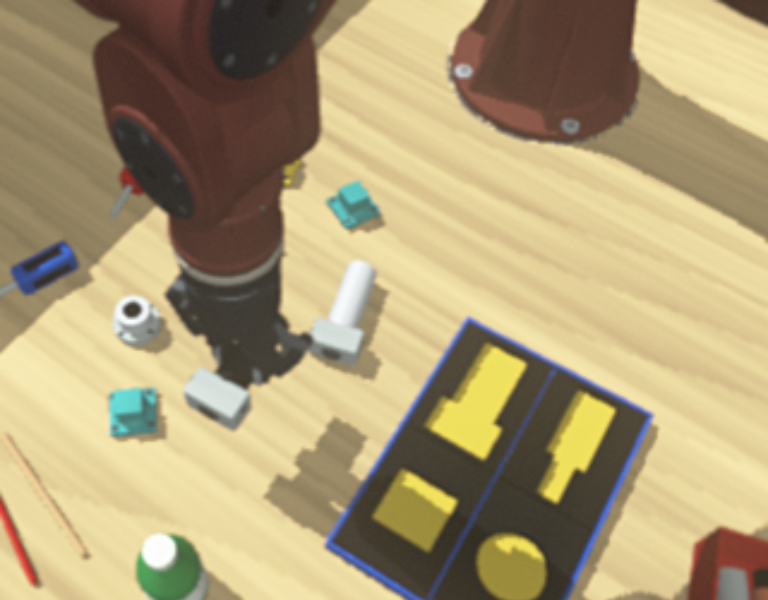

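The picture shows the black tube held level, with its clamp at (217,398). The blue driver (45,268) and the tray are undisturbed. I'll carry the tube to the T pocket.

Emit:
play_rows:
  targets:
    - {"xyz":[-0.02,0.023,0],"twist":[0,0,-0.004]}
    - {"xyz":[-0.042,0.0475,0],"twist":[0,0,-0.004]}
    - {"xyz":[-0.042,0.0475,0],"twist":[0,0,-0.004]}
    - {"xyz":[-0.042,0.0475,0],"twist":[0,0,-0.004]}
    - {"xyz":[-0.042,0.0475,0],"twist":[0,0,-0.004]}
    - {"xyz":[-0.042,0.0475,0],"twist":[0,0,-0.004]}
    - {"xyz":[-0.042,0.0475,0],"twist":[0,0,-0.004]}
    - {"xyz":[-0.042,0.0475,0],"twist":[0,0,-0.004]}
    - {"xyz":[-0.042,0.0475,0],"twist":[0,0,-0.004]}
    - {"xyz":[-0.042,0.0475,0],"twist":[0,0,-0.004]}
    - {"xyz":[0,0,0],"twist":[0,0,-0.004]}
    - {"xyz":[0,0,0],"twist":[0,0,0]}
    - {"xyz":[0,0,0],"twist":[0,0,0]}

```text
clock: 7.15
position: [0.4636, 0.1834, 0.1036]
tool_rot: [[-0.997, -0.079, -0.001], [-0.079, 0.997, -0.0], [0.001, -0.0, -1.0]]
wrist_force: [0.7, -0.6, -0.9]
opening: 0.0319
grip_force: 59.3
```

Emit:
play_rows:
  targets:
    - {"xyz":[0.0065,0.0025,-0.04],"twist":[0,0,0]}
    - {"xyz":[0,0,-0.05],"twist":[0,0,0]}
    - {"xyz":[0,0,-0.05],"twist":[0,0,0]}
    - {"xyz":[0,0,-0.03],"twist":[0,0,0]}
    - {"xyz":[0,0,-0.02],"twist":[0,0,0]}
    - {"xyz":[0,0,-0.02],"twist":[0,0,0]}
    - {"xyz":[0,0,-0.0075],"twist":[0,0,0]}
    - {"xyz":[0,0,0],"twist":[0,0,0]}
    - {"xyz":[0,0,0],"twist":[0,0,0]}

```text
clock: 8.05
position: [0.4668, 0.1847, 0.0175]
tool_rot: [[-0.997, -0.079, 0.001], [-0.079, 0.997, 0.0], [-0.001, 0.0, -1.0]]
wrist_force: [-0.7, -0.5, -2.4]
opening: 0.0321
grip_force: 59.4
```

Run:
```python
from rig import bot,optics
import cv2
c=optics.read_camera("top");d=optics.read_camera("scene")
a=cv2.resize(c["pixels"][120:250,105:235,::-1],(400,400));b=cv2.resize(d["pixels"][180:340,260:420,::-1],(400,400))
cv2.imwrite("pics/p1.png",cv2.hconcat([a,b]))
```

```text
(no output)
```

View pics/p1.png

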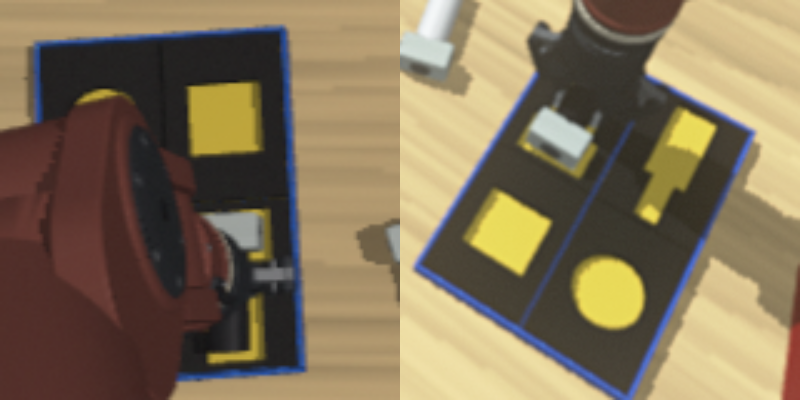

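The tube sits inside the T pocket with yellow margin visible all round: clamp at (235,230) on the left, (560,135) on the right. Releasing.

Emit:
play_rows:
  targets:
    - {"xyz":[0,0,0],"twist":[0,0,0]}
    - {"xyz":[0,0,0],"twist":[0,0,0]}
    - {"xyz":[0,0,0],"twist":[0,0,0]}
    - {"xyz":[0,0,0],"twist":[0,0,0]}
    - {"xyz":[0,0,0.02],"twist":[0,0,0]}
    - {"xyz":[0,0,0.06],"twist":[0,0,0]}
    - {"xyz":[0,0,0.08],"twist":[0,0,0]}
    - {"xyz":[0,0,0.1],"twist":[0,0,0]}
    - {"xyz":[0,0,0],"twist":[0,0,0]}
  jaw: -0.3

```text
clock: 9.05
position: [0.4696, 0.1854, 0.1262]
tool_rot: [[-0.997, -0.079, 0.008], [-0.079, 0.997, 0.002], [-0.008, 0.001, -1.0]]
wrist_force: [1.2, -0.2, -0.6]
opening: 0.056
grip_force: 0.0
```

Emit:
play_rows:
  targets:
    - {"xyz":[0.029,-0.085,-0.004],"twist":[0,0,-0.0174]}
    - {"xyz":[0.029,-0.085,-0.004],"twist":[0,0,-0.0174]}
    - {"xyz":[0.029,-0.085,-0.004],"twist":[0,0,-0.0174]}
    - {"xyz":[0.029,-0.085,-0.004],"twist":[0,0,-0.0174]}
    - {"xyz":[0.029,-0.085,-0.004],"twist":[0,0,-0.0174]}
    - {"xyz":[0.029,-0.085,-0.004],"twist":[0,0,-0.0174]}
    - {"xyz":[0.029,-0.085,-0.004],"twist":[0,0,-0.0174]}
    - {"xyz":[0.029,-0.085,-0.004],"twist":[0,0,-0.0174]}
    - {"xyz":[0.029,-0.085,-0.004],"twist":[0,0,-0.0174]}
    - {"xyz":[0.029,-0.085,-0.004],"twist":[0,0,-0.0174]}
    - {"xyz":[0.029,-0.085,-0.004],"twist":[0,0,-0.0174]}
    - {"xyz":[0.029,-0.085,-0.004],"twist":[0,0,-0.0174]}
    - {"xyz":[0.029,-0.085,-0.004],"twist":[0,0,-0.0174]}
    - {"xyz":[0.029,-0.085,-0.004],"twist":[0,0,-0.0174]}
    - {"xyz":[0,0,0],"twist":[0,0,0]}
    - {"xyz":[0,0,0],"twist":[0,0,0]}
  jaw: -1

```text
clock: 10.65
position: [0.6284, -0.2918, 0.0981]
tool_rot: [[-0.954, 0.3, -0.001], [0.3, 0.954, 0.001], [0.001, 0.0, -1.0]]
wrist_force: [-0.8, 1.7, -1.0]
opening: 0.0857
grip_force: 0.0
```

Run:
```python
from rig import bot,optics
import cv2
c=optics.read_camera("top");d=optics.read_camera("scene")
a=cv2.resize(c["pixels"][120:250,105:235,::-1],(400,400));b=cv2.resize(d["pixels"][120:280,80:240,::-1],(400,400))
cv2.imwrite("pics/p2.png",cv2.hconcat([a,b]))
```

```text
(no output)
```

View pics/p2.png

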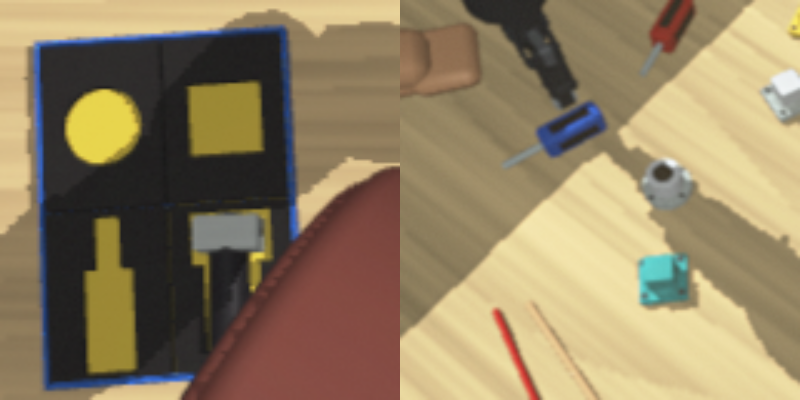

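The tube lies seated in its pocket, clamp at (228,232) on the left. The driver (570,128 on the right) lies under the gripper.

Emit:
play_rows:
  targets:
    - {"xyz":[0.0078,0.007,-0.04],"twist":[0,0,0]}
    - {"xyz":[0,0,-0.05],"twist":[0,0,0]}
    - {"xyz":[0,0,-0.05],"twist":[0,0,0]}
    - {"xyz":[0,0,-0.04],"twist":[0,0,0]}
    - {"xyz":[0,0,-0.03],"twist":[0,0,0]}
    - {"xyz":[0,0,-0.02],"twist":[0,0,0]}
    - {"xyz":[0,0,0],"twist":[0,0,0]}
    - {"xyz":[0,0,0],"twist":[0,0,0]}

```text
clock: 11.55
position: [0.6323, -0.2885, 0.0071]
tool_rot: [[-0.954, 0.299, 0.0], [0.299, 0.954, -0.0], [-0.001, -0.0, -1.0]]
wrist_force: [-0.8, 0.8, -0.2]
opening: 0.0855
grip_force: 0.0
```

Emit:
play_rows:
  targets:
    - {"xyz":[0,0,0],"twist":[0,0,0]}
    - {"xyz":[0,0,0],"twist":[0,0,0]}
    - {"xyz":[0,0,0],"twist":[0,0,0]}
    - {"xyz":[0,0,0],"twist":[0,0,0]}
    - {"xyz":[0,0,0],"twist":[0,0,0]}
    - {"xyz":[0,0,0],"twist":[0,0,0]}
    - {"xyz":[0,0,0],"twist":[0,0,0]}
    - {"xyz":[0,0,0],"twist":[0,0,0]}
    - {"xyz":[0,0,0],"twist":[0,0,0]}
    - {"xyz":[0,0,0],"twist":[0,0,0]}
  jaw: 1

```text
clock: 12.55
position: [0.6323, -0.2888, 0.0072]
tool_rot: [[-0.954, 0.299, 0.001], [0.299, 0.954, -0.0], [-0.001, -0.0, -1.0]]
wrist_force: [-0.3, -0.5, 6.3]
opening: 0.0268
grip_force: 60.7
```

Emit:
play_rows:
  targets:
    - {"xyz":[0,0,0.03],"twist":[0,0,0]}
    - {"xyz":[0,0,0.05],"twist":[0,0,0]}
    - {"xyz":[0,0,0.06],"twist":[0,0,0]}
    - {"xyz":[0,0,0.06],"twist":[0,0,0]}
    - {"xyz":[0,0,0.05],"twist":[0,0,0]}
    - {"xyz":[0,0,0],"twist":[0,0,0]}
    - {"xyz":[0,0,0],"twist":[0,0,0]}

```text
clock: 13.25
position: [0.6319, -0.2886, 0.1068]
tool_rot: [[-0.954, 0.299, 0.0], [0.299, 0.954, -0.0], [-0.0, -0.0, -1.0]]
wrist_force: [0.7, -0.8, -1.4]
opening: 0.027
grip_force: 60.1
```

Emit:
play_rows:
  targets:
    - {"xyz":[-0.0145,0.042,0],"twist":[0,0,0.0144]}
    - {"xyz":[-0.0287,0.0843,0],"twist":[0,0,0.0144]}
    - {"xyz":[-0.0287,0.0843,0],"twist":[0,0,0.0144]}
    - {"xyz":[-0.0287,0.0843,0],"twist":[0,0,0.0144]}
    - {"xyz":[-0.0287,0.0843,0],"twist":[0,0,0.0144]}
    - {"xyz":[-0.0287,0.0843,0],"twist":[0,0,0.0144]}
    - {"xyz":[-0.0287,0.0843,0],"twist":[0,0,0.0144]}
    - {"xyz":[-0.0287,0.0843,0],"twist":[0,0,0.0144]}
    - {"xyz":[-0.0287,0.0843,0],"twist":[0,0,0.0144]}
    - {"xyz":[-0.0287,0.0843,0],"twist":[0,0,0.0144]}
    - {"xyz":[-0.0287,0.0843,0],"twist":[0,0,0.0144]}
    - {"xyz":[-0.0287,0.0843,0],"twist":[0,0,0.0144]}
    - {"xyz":[-0.0287,0.0843,0],"twist":[0,0,0.0144]}
    - {"xyz":[-0.0287,0.0843,0],"twist":[0,0,0.0144]}
    - {"xyz":[-0.0287,0.0843,0],"twist":[0,0,0.0144]}
    - {"xyz":[-0.0287,0.0843,0],"twist":[0,0,0.0144]}
    - {"xyz":[-0.0287,0.0843,0],"twist":[0,0,0.0144]}
    - {"xyz":[-0.0145,0.042,0],"twist":[0,0,0]}
    - {"xyz":[0,0,0],"twist":[0,0,0]}
    - {"xyz":[0,0,0],"twist":[0,0,0]}

```text
clock: 15.25
position: [0.4359, 0.2842, 0.1058]
tool_rot: [[-0.997, -0.082, -0.002], [-0.082, 0.997, -0.001], [0.002, -0.001, -1.0]]
wrist_force: [-0.4, -0.4, -0.6]
opening: 0.0271
grip_force: 59.9
```

Emit:
play_rows:
  targets:
    - {"xyz":[0.005,0.0015,-0.04],"twist":[0,0,0]}
    - {"xyz":[0,0,-0.05],"twist":[0,0,0]}
    - {"xyz":[0,0,-0.05],"twist":[0,0,0]}
    - {"xyz":[0,0,-0.03],"twist":[0,0,0]}
    - {"xyz":[0,0,-0.02],"twist":[0,0,0]}
    - {"xyz":[0,0,-0.02],"twist":[0,0,0]}
    - {"xyz":[0,0,-0.008],"twist":[0,0,0]}
    - {"xyz":[0,0,0],"twist":[0,0,0]}
    - {"xyz":[0,0,0],"twist":[0,0,0]}

```text
clock: 16.15
position: [0.439, 0.2853, 0.0199]
tool_rot: [[-0.997, -0.081, 0.001], [-0.081, 0.997, 0.0], [-0.001, 0.0, -1.0]]
wrist_force: [0.6, -0.2, -1.5]
opening: 0.0267
grip_force: 59.9
```

Run:
```python
from rig import bot,optics
import cv2
c=optics.read_camera("top");d=optics.read_camera("scene")
a=cv2.resize(c["pixels"][120:250,105:235,::-1],(400,400));b=cv2.resize(d["pixels"][180:340,260:420,::-1],(400,400))
cv2.imwrite("pics/p3.png",cv2.hconcat([a,b]))
```

```text
(no output)
```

View pics/p3.png

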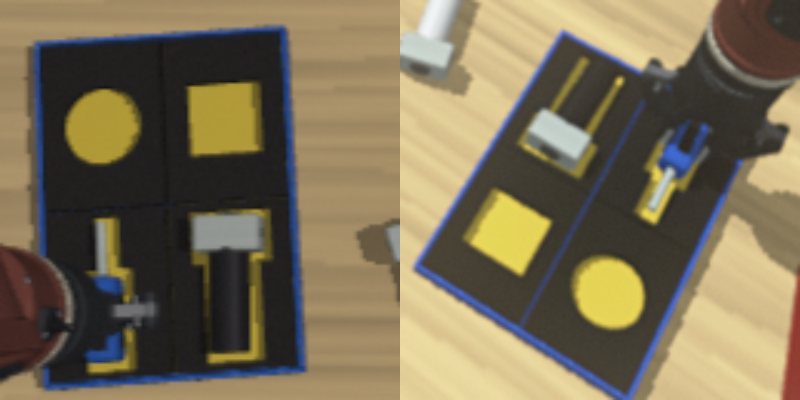

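The tube is fully seated. The driver is lined up over its bay, shank at (100,245) inside the slot. I'll lower it slightly and release.

Emit:
play_rows:
  targets:
    - {"xyz":[0,0,-0.005],"twist":[0,0,0]}
    - {"xyz":[0,0,0],"twist":[0,0,0]}

```text
clock: 16.45
position: [0.4386, 0.2852, 0.0175]
tool_rot: [[-0.997, -0.081, 0.0], [-0.081, 0.997, 0.0], [-0.0, 0.0, -1.0]]
wrist_force: [0.3, 0.5, -0.8]
opening: 0.0271
grip_force: 59.9
```

Emit:
play_rows:
  targets:
    - {"xyz":[0,0,0],"twist":[0,0,0]}
    - {"xyz":[0,0,0],"twist":[0,0,0]}
    - {"xyz":[0,0,0],"twist":[0,0,0]}
    - {"xyz":[0,0,0],"twist":[0,0,0]}
    - {"xyz":[0,0,0.02],"twist":[0,0,0]}
    - {"xyz":[0,0,0.06],"twist":[0,0,0]}
    - {"xyz":[0,0,0.08],"twist":[0,0,0]}
    - {"xyz":[0,0,0.1],"twist":[0,0,0]}
    - {"xyz":[0,0,0],"twist":[0,0,0]}
    - {"xyz":[0,0,0],"twist":[0,0,0]}
  jaw: -0.4

```text
clock: 17.45
position: [0.4394, 0.2855, 0.1228]
tool_rot: [[-0.997, -0.081, 0.002], [-0.081, 0.997, 0.001], [-0.002, 0.001, -1.0]]
wrist_force: [-0.1, 0.2, -0.7]
opening: 0.0598
grip_force: 0.0
```

Emit:
play_rows:
  targets:
    - {"xyz":[0.002,-0.04,-0.005],"twist":[0,0,-0.022]}
    - {"xyz":[0.002,-0.081,-0.005],"twist":[0,0,-0.022]}
    - {"xyz":[0.002,-0.081,-0.005],"twist":[0,0,-0.022]}
    - {"xyz":[0.002,-0.081,-0.005],"twist":[0,0,-0.022]}
    - {"xyz":[0.002,-0.081,-0.005],"twist":[0,0,-0.022]}
    - {"xyz":[0.002,-0.081,-0.005],"twist":[0,0,-0.022]}
    - {"xyz":[0.002,-0.081,-0.005],"twist":[0,0,-0.022]}
    - {"xyz":[0.002,-0.081,-0.005],"twist":[0,0,-0.022]}
    - {"xyz":[0.002,-0.081,-0.005],"twist":[0,0,-0.022]}
    - {"xyz":[0.002,-0.081,-0.005],"twist":[0,0,-0.022]}
    - {"xyz":[0.002,-0.081,-0.005],"twist":[0,0,-0.022]}
    - {"xyz":[0.002,-0.081,-0.005],"twist":[0,0,-0.022]}
    - {"xyz":[0.002,-0.081,0],"twist":[0,0,-0.022]}
    - {"xyz":[0.002,-0.04,0],"twist":[0,0,0]}
    - {"xyz":[0,0,0],"twist":[0,0,0]}
    - {"xyz":[0,0,0],"twist":[0,0,0]}
  jaw: -1

```text
clock: 19.05
position: [0.4485, -0.1355, 0.0966]
tool_rot: [[-0.932, 0.362, -0.002], [0.362, 0.932, 0.001], [0.002, 0.0, -1.0]]
wrist_force: [0.5, 0.3, 0.2]
opening: 0.0854
grip_force: 0.0
```

Run:
```python
from rig import bot,optics
import cv2,numpy as np
c=optics.read_camera("top");d=optics.read_camera("scene")
a=cv2.resize(c["pixels"][120:250,105:235,::-1],(400,400));b=cv2.resize(d["pixels"][80:240,160:320,::-1],(400,400))
cv2.imwrite("pics/p4.png",cv2.hconcat([a,b]))
s=bot.state();r=s["tool_rot"];print(s["position"],np.degrees(np.arctan2(r[1,1],r[0,1])))
```

```text
[ 0.4489694  -0.13477462  0.09694808] 68.91685195396984
```

View pics/p4.png

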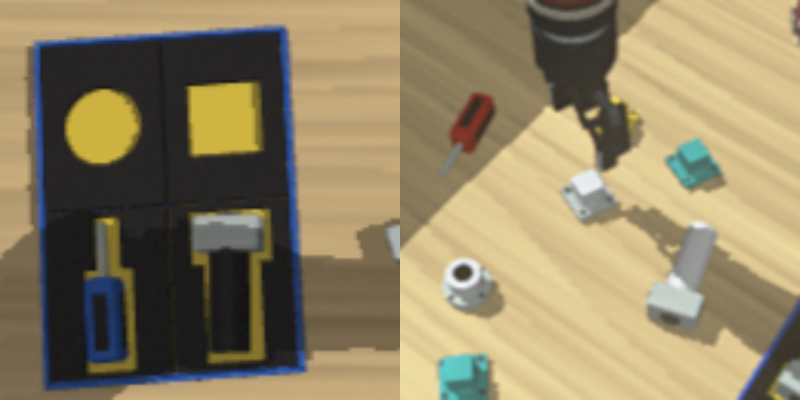

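The tube and driver both lie seated, at (228,285) and (105,300) on the left. The grey square (588,193 on the right) is under the gripper.

Emit:
play_rows:
  targets:
    - {"xyz":[0.002,0,-0.04],"twist":[0,0,0]}
    - {"xyz":[0,0,-0.05],"twist":[0,0,0]}
    - {"xyz":[0,0,-0.05],"twist":[0,0,0]}
    - {"xyz":[0,0,-0.04],"twist":[0,0,0]}
    - {"xyz":[0,0,-0.02],"twist":[0,0,0]}
    - {"xyz":[0,0,-0.012],"twist":[0,0,0]}
    - {"xyz":[0,0,0],"twist":[0,0,0]}
    - {"xyz":[0,0,0],"twist":[0,0,0]}

```text
clock: 19.95
position: [0.451, -0.1356, 0.0132]
tool_rot: [[-0.933, 0.36, 0.001], [0.36, 0.933, -0.0], [-0.001, -0.0, -1.0]]
wrist_force: [-0.7, -0.7, -0.4]
opening: 0.0852
grip_force: 0.0
```

Emit:
play_rows:
  targets:
    - {"xyz":[0,0,0],"twist":[0,0,0]}
    - {"xyz":[0,0,0],"twist":[0,0,0]}
    - {"xyz":[0,0,0],"twist":[0,0,0]}
    - {"xyz":[0,0,0],"twist":[0,0,0]}
    - {"xyz":[0,0,0],"twist":[0,0,0]}
    - {"xyz":[0,0,0],"twist":[0,0,0]}
    - {"xyz":[0,0,0],"twist":[0,0,0]}
    - {"xyz":[0,0,0],"twist":[0,0,0]}
    - {"xyz":[0,0,0],"twist":[0,0,0]}
    - {"xyz":[0,0,0],"twist":[0,0,0]}
  jaw: 1

```text
clock: 20.95
position: [0.4509, -0.1358, 0.0131]
tool_rot: [[-0.933, 0.36, 0.001], [0.36, 0.933, -0.0], [-0.001, 0.0, -1.0]]
wrist_force: [-0.9, 0.4, 5.1]
opening: 0.0268
grip_force: 59.7
```

Emit:
play_rows:
  targets:
    - {"xyz":[0,0,0.03],"twist":[0,0,0]}
    - {"xyz":[0,0,0.05],"twist":[0,0,0]}
    - {"xyz":[0,0,0.06],"twist":[0,0,0]}
    - {"xyz":[0,0,0.06],"twist":[0,0,0]}
    - {"xyz":[0,0,0.05],"twist":[0,0,0]}
    - {"xyz":[0,0,0],"twist":[0,0,0]}
    - {"xyz":[0,0,0],"twist":[0,0,0]}

```text
clock: 21.65
position: [0.4506, -0.1357, 0.1125]
tool_rot: [[-0.933, 0.36, 0.0], [0.36, 0.933, -0.0], [-0.0, -0.0, -1.0]]
wrist_force: [0.4, 0.6, -2.2]
opening: 0.0267
grip_force: 59.3
```

Emit:
play_rows:
  targets:
    - {"xyz":[0.018,0.038,0],"twist":[0,0,0.026]}
    - {"xyz":[0.0362,0.0754,0],"twist":[0,0,0.026]}
    - {"xyz":[0.0362,0.0754,0],"twist":[0,0,0.026]}
    - {"xyz":[0.0362,0.0754,0],"twist":[0,0,0.026]}
    - {"xyz":[0.0362,0.0754,0],"twist":[0,0,0.026]}
    - {"xyz":[0.0362,0.0754,0],"twist":[0,0,0.026]}
    - {"xyz":[0.0362,0.0754,0],"twist":[0,0,0.026]}
    - {"xyz":[0.0362,0.0754,0],"twist":[0,0,0.026]}
    - {"xyz":[0.0362,0.0754,0],"twist":[0,0,0.026]}
    - {"xyz":[0.0362,0.0754,0],"twist":[0,0,0.026]}
    - {"xyz":[0.0362,0.0754,0],"twist":[0,0,0.026]}
    - {"xyz":[0.018,0.038,0],"twist":[0,0,0]}
    - {"xyz":[0,0,0],"twist":[0,0,0]}
    - {"xyz":[0,0,0],"twist":[0,0,0]}

```text
clock: 23.05
position: [0.6087, 0.1961, 0.1109]
tool_rot: [[-0.997, -0.082, -0.003], [-0.082, 0.997, -0.001], [0.003, -0.001, -1.0]]
wrist_force: [-0.5, -0.5, -1.9]
opening: 0.0269
grip_force: 59.4
```

Emit:
play_rows:
  targets:
    - {"xyz":[0.001,0,-0.04],"twist":[0,0,0]}
    - {"xyz":[0,0,-0.05],"twist":[0,0,0]}
    - {"xyz":[0,0,-0.05],"twist":[0,0,0]}
    - {"xyz":[0,0,-0.03],"twist":[0,0,0]}
    - {"xyz":[0,0,-0.02],"twist":[0,0,0]}
    - {"xyz":[0,0,-0.02],"twist":[0,0,0]}
    - {"xyz":[0,0,-0.012],"twist":[0,0,0]}
    - {"xyz":[0,0,0],"twist":[0,0,0]}
    - {"xyz":[0,0,0],"twist":[0,0,0]}

```text
clock: 23.95
position: [0.6106, 0.1964, 0.0243]
tool_rot: [[-0.997, -0.081, 0.001], [-0.081, 0.997, 0.0], [-0.001, 0.0, -1.0]]
wrist_force: [0.2, -0.4, -1.2]
opening: 0.0267
grip_force: 59.4
```

Run:
```python
from rig import bot,optics
import cv2
c=optics.read_camera("top");d=optics.read_camera("scene")
a=cv2.resize(c["pixels"][120:250,105:235,::-1],(400,400));b=cv2.resize(d["pixels"][180:340,260:420,::-1],(400,400))
cv2.imwrite("pics/p5.png",cv2.hconcat([a,b]))
```

```text
(no output)
```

View pics/p5.png

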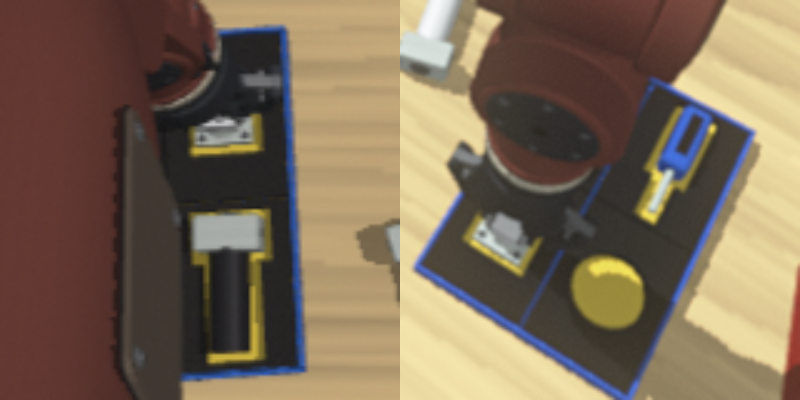

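The square adapter's plate sits inside its pocket with margins: (225,133) on the left, (503,240) on the right. I'll lower it 2 mm and release.

Emit:
play_rows:
  targets:
    - {"xyz":[-0.001,0,-0.005],"twist":[0,0,0]}
    - {"xyz":[0,0,0],"twist":[0,0,0]}

```text
clock: 24.25
position: [0.6098, 0.1964, 0.0219]
tool_rot: [[-0.997, -0.081, -0.0], [-0.081, 0.997, 0.0], [0.0, 0.0, -1.0]]
wrist_force: [-0.4, 0.8, -1.2]
opening: 0.0264
grip_force: 59.4
```

Emit:
play_rows:
  targets:
    - {"xyz":[0,0,0],"twist":[0,0,0]}
    - {"xyz":[0,0,0],"twist":[0,0,0]}
    - {"xyz":[0,0,0],"twist":[0,0,0]}
    - {"xyz":[0,0,0],"twist":[0,0,0]}
    - {"xyz":[0,0,0.02],"twist":[0,0,0]}
    - {"xyz":[0,0,0.06],"twist":[0,0,0]}
    - {"xyz":[0,0,0.08],"twist":[0,0,0]}
    - {"xyz":[0,0,0.1],"twist":[0,0,0]}
    - {"xyz":[0,0,0],"twist":[0,0,0]}
    - {"xyz":[0,0,0],"twist":[0,0,0]}
  jaw: -0.4

```text
clock: 25.25
position: [0.6107, 0.1965, 0.1274]
tool_rot: [[-0.997, -0.081, 0.003], [-0.081, 0.997, 0.001], [-0.003, 0.0, -1.0]]
wrist_force: [-0.5, 0.3, -1.4]
opening: 0.0594
grip_force: 0.0
```

Emit:
play_rows:
  targets:
    - {"xyz":[0.002,-0.04,0],"twist":[0,0,0]}
    - {"xyz":[0.002,-0.082,-0.007],"twist":[0,0,0]}
    - {"xyz":[0.002,-0.082,-0.007],"twist":[0,0,0]}
    - {"xyz":[0.002,-0.082,-0.007],"twist":[0,0,0]}
    - {"xyz":[0.002,-0.082,-0.007],"twist":[0,0,0]}
    - {"xyz":[0.002,-0.082,-0.007],"twist":[0,0,0]}
    - {"xyz":[0.002,-0.082,-0.007],"twist":[0,0,0]}
    - {"xyz":[0.002,-0.082,-0.007],"twist":[0,0,0]}
    - {"xyz":[0.002,-0.082,-0.007],"twist":[0,0,0]}
    - {"xyz":[0.002,-0.082,-0.007],"twist":[0,0,0]}
    - {"xyz":[0.002,-0.082,-0.007],"twist":[0,0,0]}
    - {"xyz":[0,-0.041,0],"twist":[0,0,0]}
    - {"xyz":[0,0,0],"twist":[0,0,0]}
    - {"xyz":[0,0,0],"twist":[0,0,0]}
  jaw: -1

```text
clock: 26.65
position: [0.618, -0.1637, 0.0973]
tool_rot: [[-0.997, -0.08, -0.001], [-0.08, 0.997, 0.001], [0.001, 0.001, -1.0]]
wrist_force: [0.2, -0.4, 0.5]
opening: 0.0853
grip_force: 0.0
```

Emit:
play_rows:
  targets:
    - {"xyz":[0,0,-0.04],"twist":[0,0,0]}
    - {"xyz":[0,0,-0.05],"twist":[0,0,0]}
    - {"xyz":[0,0,-0.05],"twist":[0,0,0]}
    - {"xyz":[0,0,-0.04],"twist":[0,0,0]}
    - {"xyz":[0,0,-0.02],"twist":[0,0,0]}
    - {"xyz":[0,0,-0.007],"twist":[0,0,0]}
    - {"xyz":[0,0,0],"twist":[0,0,0]}
    - {"xyz":[0,0,0],"twist":[0,0,0]}

```text
clock: 27.45
position: [0.6192, -0.164, 0.016]
tool_rot: [[-0.997, -0.081, 0.001], [-0.081, 0.997, -0.0], [-0.001, -0.0, -1.0]]
wrist_force: [0.1, -0.7, 0.8]
opening: 0.0853
grip_force: 0.0
```

Emit:
play_rows:
  targets:
    - {"xyz":[0,0,0],"twist":[0,0,0]}
    - {"xyz":[0,0,0],"twist":[0,0,0]}
    - {"xyz":[0,0,0],"twist":[0,0,0]}
    - {"xyz":[0,0,0],"twist":[0,0,0]}
    - {"xyz":[0,0,0],"twist":[0,0,0]}
    - {"xyz":[0,0,0],"twist":[0,0,0]}
    - {"xyz":[0,0,0],"twist":[0,0,0]}
    - {"xyz":[0,0,0],"twist":[0,0,0]}
    - {"xyz":[0,0,0],"twist":[0,0,0]}
    - {"xyz":[0,0,0],"twist":[0,0,0]}
  jaw: 1

```text
clock: 28.45
position: [0.619, -0.1642, 0.0157]
tool_rot: [[-0.997, -0.081, 0.001], [-0.081, 0.997, -0.0], [-0.001, -0.0, -1.0]]
wrist_force: [-1.0, 0.4, 6.0]
opening: 0.0338
grip_force: 59.6
```

Emit:
play_rows:
  targets:
    - {"xyz":[0,0,0.03],"twist":[0,0,0]}
    - {"xyz":[0,0,0.05],"twist":[0,0,0]}
    - {"xyz":[0,0,0.06],"twist":[0,0,0]}
    - {"xyz":[0,0,0.06],"twist":[0,0,0]}
    - {"xyz":[0,0,0.05],"twist":[0,0,0]}
    - {"xyz":[0,0,0],"twist":[0,0,0]}
    - {"xyz":[0,0,0],"twist":[0,0,0]}

```text
clock: 29.15
position: [0.6187, -0.164, 0.1152]
tool_rot: [[-0.997, -0.081, 0.0], [-0.081, 0.997, -0.0], [-0.0, -0.0, -1.0]]
wrist_force: [-0.5, 0.4, -2.3]
opening: 0.0341
grip_force: 59.8
```

Emit:
play_rows:
  targets:
    - {"xyz":[-0.003,0.041,0],"twist":[0,0,0]}
    - {"xyz":[-0.003,0.0827,0],"twist":[0,0,0]}
    - {"xyz":[-0.003,0.0827,0],"twist":[0,0,0]}
    - {"xyz":[-0.003,0.0827,0],"twist":[0,0,0]}
    - {"xyz":[-0.003,0.0827,0],"twist":[0,0,0]}
    - {"xyz":[-0.003,0.0827,0],"twist":[0,0,0]}
    - {"xyz":[-0.003,0.0827,0],"twist":[0,0,0]}
    - {"xyz":[-0.003,0.0827,0],"twist":[0,0,0]}
    - {"xyz":[-0.003,0.0827,0],"twist":[0,0,0]}
    - {"xyz":[-0.003,0.0827,0],"twist":[0,0,0]}
    - {"xyz":[-0.003,0.0827,0],"twist":[0,0,0]}
    - {"xyz":[-0.003,0.0827,0],"twist":[0,0,0]}
    - {"xyz":[-0.003,0.0827,0],"twist":[0,0,0]}
    - {"xyz":[-0.003,0.0827,0],"twist":[0,0,0]}
    - {"xyz":[0,0.041,0],"twist":[0,0,0]}
    - {"xyz":[0,0,0],"twist":[0,0,0]}
    - {"xyz":[0,0,0],"twist":[0,0,0]}

```text
clock: 30.85
position: [0.6011, 0.2985, 0.1142]
tool_rot: [[-0.997, -0.082, -0.001], [-0.082, 0.997, -0.001], [0.002, -0.001, -1.0]]
wrist_force: [0.2, -1.3, -1.0]
opening: 0.0339
grip_force: 60.0
```

Emit:
play_rows:
  targets:
    - {"xyz":[0,0,-0.04],"twist":[0,0,0]}
    - {"xyz":[0,0,-0.05],"twist":[0,0,0]}
    - {"xyz":[0,0,-0.05],"twist":[0,0,0]}
    - {"xyz":[0,0,-0.03],"twist":[0,0,0]}
    - {"xyz":[0,0,-0.02],"twist":[0,0,0]}
    - {"xyz":[0,0,-0.02],"twist":[0,0,0]}
    - {"xyz":[0,0,-0.012],"twist":[0,0,0]}
    - {"xyz":[0,0,0],"twist":[0,0,0]}
    - {"xyz":[0,0,0],"twist":[0,0,0]}

```text
clock: 31.75
position: [0.6022, 0.2989, 0.0268]
tool_rot: [[-0.997, -0.081, 0.001], [-0.081, 0.997, 0.0], [-0.001, 0.0, -1.0]]
wrist_force: [-0.7, 0.5, -1.3]
opening: 0.0337
grip_force: 60.0
```

Run:
```python
from rig import bot,optics
import cv2
c=optics.read_camera("top");d=optics.read_camera("scene")
a=cv2.resize(c["pixels"][120:250,105:235,::-1],(400,400));b=cv2.resize(d["pixels"][180:340,260:420,::-1],(400,400))
cv2.imwrite("pics/p6.png",cv2.hconcat([a,b]))
```

```text
(no output)
```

View pics/p6.png

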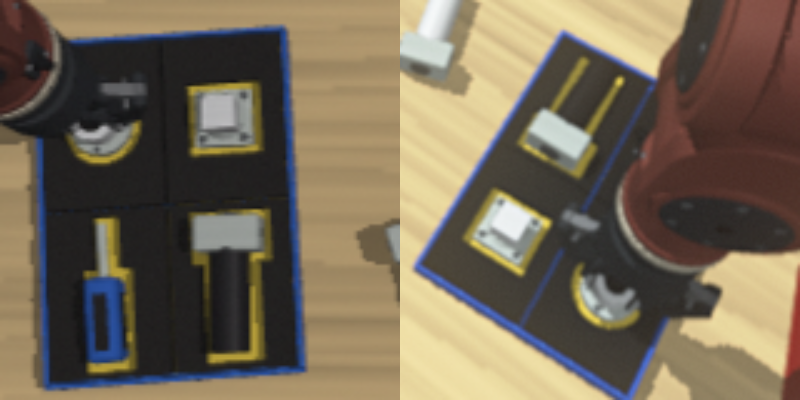

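The square adapter is seated (223,118). The round one is inside its pocket with a yellow ring all round, at (100,140) on the left. I'll lower it, release and withdraw.

Emit:
play_rows:
  targets:
    - {"xyz":[0,0,-0.006],"twist":[0,0,0]}
    - {"xyz":[0,0,0],"twist":[0,0,0]}

```text
clock: 32.05
position: [0.6018, 0.2988, 0.0238]
tool_rot: [[-0.997, -0.081, -0.0], [-0.081, 0.997, -0.0], [0.0, -0.0, -1.0]]
wrist_force: [0.3, -0.1, -1.0]
opening: 0.0336
grip_force: 60.0
```

Emit:
play_rows:
  targets:
    - {"xyz":[0,0,0],"twist":[0,0,0]}
    - {"xyz":[0,0,0],"twist":[0,0,0]}
    - {"xyz":[0,0,0],"twist":[0,0,0]}
    - {"xyz":[0,0,0],"twist":[0,0,0]}
    - {"xyz":[0,0,0.02],"twist":[0,0,0]}
    - {"xyz":[0,0,0.06],"twist":[0,0,0]}
    - {"xyz":[0,0,0.08],"twist":[0,0,0]}
    - {"xyz":[0,0,0.1],"twist":[0,0,0]}
    - {"xyz":[-0.05,0,0.08],"twist":[0,0,0]}
    - {"xyz":[-0.08,0.05,0.05],"twist":[0,0,0]}
    - {"xyz":[-0.09,0.07,0],"twist":[0,0,0]}
    - {"xyz":[-0.09,0.07,0],"twist":[0,0,0]}
    - {"xyz":[-0.09,0.07,0],"twist":[0,0,0]}
    - {"xyz":[-0.09,0.07,0],"twist":[0,0,0]}
    - {"xyz":[-0.09,0.07,0],"twist":[0,0,0]}
    - {"xyz":[-0.09,0.07,0],"twist":[0,0,0]}
    - {"xyz":[-0.09,0.07,0],"twist":[0,0,0]}
    - {"xyz":[-0.04,0.03,0],"twist":[0,0,0]}
    - {"xyz":[0,0,0],"twist":[0,0,0]}
    - {"xyz":[0,0,0],"twist":[0,0,0]}
  jaw: -0.4

```text
clock: 34.05
position: [0.2819, 0.5268, 0.1804]
tool_rot: [[-0.997, -0.082, 0.001], [-0.082, 0.997, 0.0], [-0.001, 0.0, -1.0]]
wrist_force: [-0.5, -0.2, 0.1]
opening: 0.0597
grip_force: 0.0
```

Run:
```python
from rig import bot,optics
import cv2
c=optics.read_camera("top")
cv2.imwrite("pics/p7.png",cv2.resize(c["pixels"][110:300,100:400,::-1],(790,500)))
```

```text
(no output)
```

View pics/p7.png

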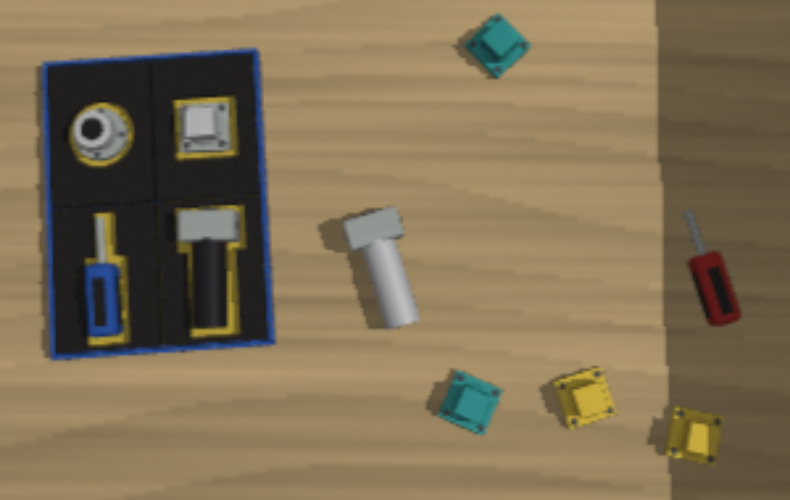

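All four parts lie in their pockets: round (100,133), square (205,127), driver (102,290) and tube (210,270). The silver tube, red driver and coloured adapters have not moved. Handing in.

```bash
python3 -c "
from rig import bot
print(bot.hand_in())"
```

```text
the job is handed in; nothing more can be done
None
```

The kit is made up and handed in: the black tube, blue driver, square adapter and round adapter are each in their own pocket, the look-alikes were left where they were, and the gripper has let go of everything.

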